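# Dispense one dowel pin through the right dial hole and slide it home

### The arm

A 7-joint arm with a two-finger parallel gripper is mounted at the origin on the work surface. World frame = base frame: x ahead of the robot, y to its left, z up, the work surface at z = 0. Lengths are in m, angles in rad, forces in N, time in s.
With the tool pointing down it reaches from about 0.425 to 0.95 m from the base axis. Payload 4.7 kg.
Tool frame: the origin (TCP) lies on the centre line of the jaws, within the pads' length; the fingertips stand 8 mm ahead of it and the grasp point (between the pads) lies 11 mm behind it; z points along the fingers, y is the line along which they close (so a half turn about z gives the same grasp; the last joint's range is limited). The gripper opens to 87 mm and grips with 3 to 60 N. Pads are 19 mm wide; open, the fingers measure 117 mm over their backs; the gripper's body (75 mm by 190 mm) begins 51 mm behind the grasp point.
Start: joints at [1.264, 0.469, -0.049, 1.532, 0.024, 1.141, -0.082], TCP at [0.185, -0.649, 0.231] pointing down, gripper open.
Joint ranges: [-2.59, 2.59], [-0.33, 1.99], [-1.39, 1.29], [0.1, 2.45], [-1.04, 4.18], [0.21, 1.99], [-2.66, 2.66]. Speed limits (rad/s): [2.57, 2.57, 3.14, 3.14, 3.14, 3.14, 3.14].

### API

Orientations are given as a unit quaternion [w, x, y, z].
In Python, from station import get_obs, read_camera, camera_info, close_job gives the robot as it stands. The module is installed in compiled form; this text tells all that it offers.
- The arm moves only by the tool play_rows, never from a script. Its argument "steps" is a list of rows, each an object of numbers: "x", "y", "z": the shift along the tool's x, y, z in cm; "yaw": the turn about the tool's z in rad; "claw": the opening, from 0 (shut) to 1 (fully open). In form: [{"x": .., "y": .., "z": .., "yaw": .., "claw": ..}, ...]. A call has 1 to 20 rows; each row shifts and turns the commanded pose from where the row before left it, along the tool's axes as they then stand; what a row does not reach is not made up. A row lasts 1/8 s, in which the tool goes at most 62.5 mm and 10.7 degrees, less where a joint would pass 70% of its speed; a pose out of reach is approached as far as the arm can. A call with a gripper value outside its range is refused whole. The fingers move at their own pace and stop on an object; "grip_force" is the grip in N (left out, the last holds). Time passes only in rows, so rows that do not move let the fingers close. It gives the time, the measured TCP pose, the force, the opening and the grip force at its end, in the units of the state.
- get_obs(): the state, without advancing time (a new reading comes with each control period).
- read_camera(name): name is "side" or "top" or "wrist"; returns the picture (384x512x3 uint8, red, green, blue); there is no depth.
- camera_info(name): a dict with "fovy" (degrees; the focal length in pixels is half the picture's height over the tangent of half this angle, whatever the lens; pixels are square), "cx", "cy" (the principal point, pixels), "world_to_cam" (4x4, takes a point from world to camera coordinates). Camera axes: x right, y up, looking along -z (the intrinsics and any distortion apply to the point x, -y, -z); pixel columns grow to the right and rows downward; lengths in m; the calibration is good to about 2 mm. A picture is of the moment at which its call begins: read the wrist's pose just before it. camera_info takes no time and is no camera call; for the wrist camera it gives the pose at the moment of the call.
- close_job(): hands the job in; it is judged then, once.
The state is a dict: "time_s": time; "joint_pos": joint angles; "joint_vel": joint speeds; "joint_torque": joint torques, N m; "tool_pos": TCP position; "orientation": TCP orientation; "wrist_force": force on the tool from outside, world axes, zero at the start; "torque": the same for the moment, N m; "finger_gap": finger opening in m; "finger_force": force on a finger pad.
Only numpy, scipy, OpenCV 4.12 (cv2) and the standard library are available. Lean on these libraries where they do the work, as an engineer would, in place of code of your own. Each camera call takes 0.05 s, during which the arm holds its last target. There are 200 camera calls.

### The job

Turn the white dial cap of the pin dispenser so that the smallest hole the steel pin can pass through stands at the tube's mouth. Then tip the tube over with its crank so that the pin slides out into the V-groove, swing the tube back up to its rest, and push the pin gently along the groove until its end is against the stop plate. Leave the jar, the wrench and the white ring where they are.

Things in the scene. Friction and masses are not known exactly. Their poses are not given: they have to be found in the camera images.
- base: Pin dispenser, fixed: aluminium plate 440 x 110 x 10 mm, two posts carrying a tipping tube, a V-groove in front. Origin: bench level below the tube's pivot. z up; x level along the groove from the stop towards the tube: the pin travels in -x. Pivot axis parallel to y, 122 mm up. Groove: 120 degree V, apex 33 mm up, edges 49 mm up and 54 mm apart, y = 0, from x = -78 to the stop at x = -325 mm.
- tube (a joint): Tipping angle of the tube (rad). 0 = at rest against a stop: mouth and dial face -x of the base and 50 degrees up (dial axis 40 degrees from vertical). Grows as the mouth swings down; 1.40 = end stop, mouth 30 degrees below level; the pin then slides out by its weight. Stiff, stays where left: about 4 to 6 N at the crank grip moves it.
- crank_grip (a point): Middle of the crank's black round grip bar, 16 mm diameter, 70 mm long, along the point's y (= base y), 135 mm to the +y side of the tube. It swings at 100 mm radius about the pivot: at rest at base x = +64, z = 199 mm; fully tipped at x = -64, z = 199 mm; z = 222 mm midway. The bar turns with the tube and rolls between the fingers.
- dial (a joint): Angle of the white dial cap on the tube's mouth (rad), 0 to 5, growing counter-clockwise as seen facing it. Starts on the blank part. The 38 mm hole stands at the tube's outlet at 2.00, the 28 mm hole at 3.14, the 14 mm hole at 4.28; a hole must stand within 0.08 rad. About 0.1 N m turns it; it stays where left.
- dial_grip (a point): Centre of the dial's grip bar, 14 mm wide (along the point's x), 40 mm long (along y), 34 mm proud of the dial's face; the point is on the dial's axis, 19 mm off the face. Its z points out of the dial, 40 degrees from vertical at rest. The dial is a disc 128 mm across, 8 mm thick, hole centres 40 mm off the axis; the outlet is at its lower side.
- pin_center (a point): Centre of the steel dowel pin: 20 mm diameter, 100 mm long (along the point's x), 180 to 310 g. At first inside the tube (seen through the slot in its roof). Lying in the groove its centre is 44.5 mm above the bench, and about 0.3 to 1 N slide it.
- groove_stop (a point): Middle of the face of the steel stop plate at the groove's far end (70 mm wide, top 66 mm above the bench), at the height of the axis of a pin in the groove; axes as the base. With the pin home its centre is 50 mm from here in +x of the base.
- jar: Bystander: clear jar, 68 mm across, 100 mm tall, origin at the centre of its underside. Leave it.
- wrench: Bystander: steel wrench 190 mm long lying on the bench along its x, origin at its underside. Leave it.
- housing: Bystander: white plastic ring, 110 mm across, 50 mm tall, origin at the centre of its underside. Leave it.

How it is judged:
On the way, in this order (a step that is already met when the one before it is completed fails the run):
1. the dial stands with its 28 mm hole at the outlet (within 0.08 rad) while the tube is still at rest (value of joint dial between 3.06 and 3.22 rad and value of joint tube below 0.12 rad), for 0.2 s.
2. the tube has been tipped over and the whole pin lies in the groove, out of the tube (z of pin_center in the frame of base between 0.04 and 0.05 m and angle between the x axis of pin_center and the x axis of base, either way round below 0.06 rad and y of pin_center in the frame of base between -0.005 and 0.005 m and x of pin_center in the frame of base below -0.125 m and value of joint tube above 0.6 rad), for 0.1 s.
3. the pin's end is against the stop, within 3 mm (z of pin_center in the frame of base between 0.04 and 0.05 m and angle between the x axis of pin_center and the x axis of base, either way round below 0.06 rad and y of pin_center in the frame of base between -0.005 and 0.005 m and x of pin_center in the frame of groove_stop below 0.053 m), for 0.2 s.
At the end, for the whole second after the job is handed in: The pin lies flat in the groove with its end within 3 mm of the stop plate, the tube is back up at rest (within 0.12 rad) and still, and the bystanders stand where they stood (all of step 3 and value of joint tube below 0.12 rad and velocity of joint tube below 0.05 rad/s); the robot touches nothing.
It fails at once if the pin is pressed by the fingers with more than 20 N (not gentle) (contact force between pin and the fingers above 20 N).
It fails at once if the pin is lifted out of the groove instead of being slid (x of pin_center in the frame of base below -0.15 m and z of pin_center in the frame of base above 0.1 m).
It fails at once if the pin falls beside the groove (z of pin_center in the frame of base below 0.03 m).
It fails at once if the jar, the wrench or the white ring is moved by more than 20 mm (distance of any of jar, wrench, housing from where it was at the start of the episode above 0.02 m).
It also fails if it takes over 72 s, if anything falls off the work surface, if the arm or the gripper's body presses on something with over 40 N, if the wrist force passes 120 N, or if a joint passes its speed limit or range.

## Working session

There is one attempt and no reset: what is moved stays moved. The work goes in short steps, Python scripts to look and compute and a tool call to move; the robot and the scene stay as the last step left them, time stands still between calls to the robot, and variables do not carry over. Pictures are saved under pics/ and viewed, at most 10 in all, crops included, and the job is handed in when it is done.

Besides the shell and the picture viewer there is one more tool, called by a JSON object that holds its "method" and its "body", one argument or row to a line. play_rows: Moves the arm, as the interface text tells. Its arguments: {"type":"object","properties":{"steps":{"type":"array","items":{"type":"object","properties":{"x":{"type":"number"},"y":{"type":"number"},"z":{"type":"number"},"yaw":{"type":"number"},"claw":{"type":"number"}}}},"grip_force":{"type":"number"}},"required":["steps"]}

```bash
mkdir -p pics
python3 - <<'E'
from station import *
import cv2,numpy as np
o=get_obs();print(o)
for n in("side","top","wrist"):
    i=camera_info(n);print(n,i)
    p=read_camera(n);cv2.imwrite(f"pics/{n}0.png",p[:,:,::-1])
E
```

```text
{'time_s': 0.0, 'joint_pos': array([ 1.26413586,  0.46941573, -0.04859833,  1.53366474,  0.02410822,
        1.14099205, -0.08232683]), 'joint_vel': array([-0.00136268, -0.00016587, -0.00049622,  0.00039992,  0.00062878,
        0.00016826, -0.00065868]), 'joint_torque': array([ 2.30693058e-04, -5.07981277e+01, -8.04141280e-02, -2.36162996e+01,
       -6.12664525e-02,  3.79058265e-02,  1.80575430e-04]), 'tool_pos': array([ 0.1849414 , -0.64857761,  0.22952912]), 'orientation': array([-9.31932496e-04,  9.90370453e-01,  1.38439408e-01, -1.67960941e-04]), 'wrist_force': array([0.16044596, 0.24254522, 0.1309552 ]), 'torque': array([ 0.02658171, -0.05210943,  0.0231499 ]), 'finger_force': 0.0, 'finger_gap': 0.08689908027362903}
side {'fovy': 49.74469195148785, 'cx': 251.24597194930593, 'cy': 192.03667756438185, 'world_to_cam': array([[-7.97576803e-01, -6.03217405e-01, -7.61038875e-05,
         4.48286341e-01],
       [ 4.67249623e-01, -6.17879364e-01,  6.32378749e-01,
        -4.17975918e-01],
       [-3.81508891e-01,  5.04335061e-01,  7.74659352e-01,
        -8.03753607e-01],
       [ 0.
[... 166 characters left out ...]
_to_cam': array([[ 1.60154107e-02, -9.99869836e-01,  1.95396062e-03,
        -8.27534294e-02],
       [ 9.97148610e-01,  1.61158921e-02,  7.37219593e-02,
        -6.25136993e-01],
       [-7.37438531e-02,  7.67701661e-04,  9.97276920e-01,
        -1.03421554e+00],
       [ 0.00000000e+00,  0.00000000e+00,  0.00000000e+00,
         1.00000000e+00]])}
wrist {'fovy': 63.539975941079945, 'cx': 256.05917118454056, 'cy': 196.60980372294702, 'world_to_cam': array([[ 0.27486867, -0.96147954, -0.002074  , -0.67441221],
       [ 0.91541604,  0.26235846, -0.30525646,  0.03726581],
       [ 0.29404197,  0.08200687,  0.95226792, -0.39204816],
       [ 0.        ,  0.        ,  0.        ,  1.        ]])}
```

View pics/side0.png

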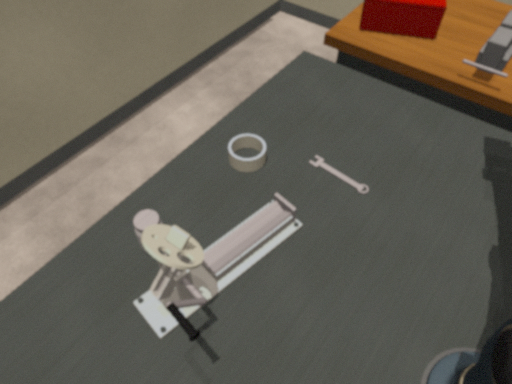

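View pics/top0.png

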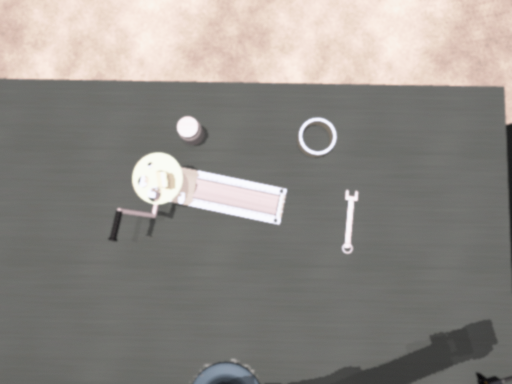

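The side picture shows the dispenser with its dial at about (172,246), crank grip from (172,308) to (197,337) and stop at (285,203). In the top picture the dial is at (158,179), the grip runs from (119,210) to (113,240), and the stop is at (282,205).

Run:
```python
import cv2,numpy as np
t=cv2.imread("pics/top0.png")[140:250,100:300];cv2.imwrite("pics/tc.png",cv2.resize(t,None,fx=4,fy=4,interpolation=cv2.INTER_CUBIC))
t=cv2.imread("pics/side0.png")[185:345,120:310];cv2.imwrite("pics/sc.png",cv2.resize(t,None,fx=3.7,fy=3.7,interpolation=cv2.INTER_CUBIC))
```

```text
(no output)
```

View pics/tc.png

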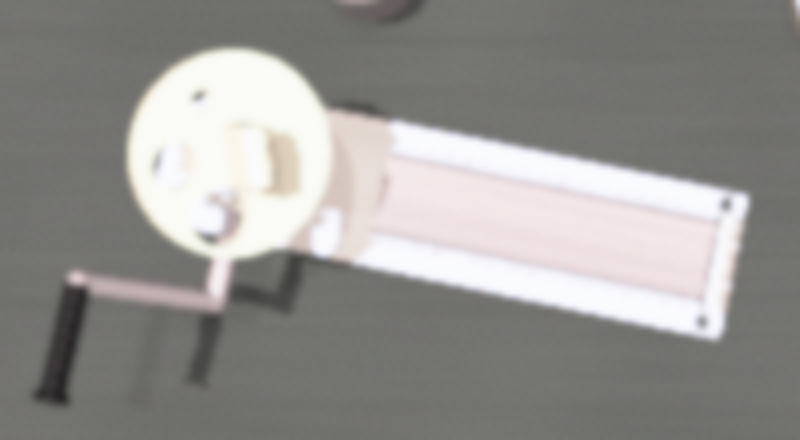

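View pics/sc.png

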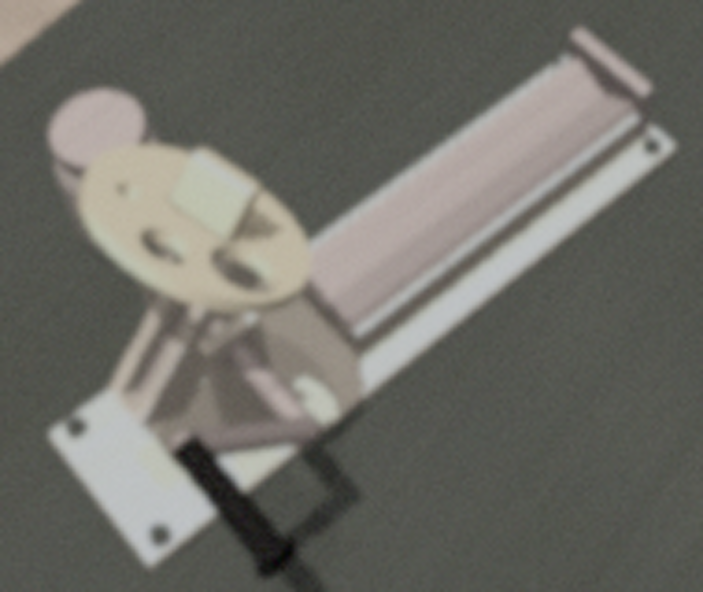

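The crops give plate corners, grip bar ends and the dial ellipse. The dial's grip bar appears to lie about along base y. Next I fit the base pose and the dial centre from these.

```bash
cat > h.py <<'E'
import numpy as np,cv2
from station import *
from scipy.optimize import least_squares
def proj(n,P,info=None):
    i=info or camera_info(n);P=np.atleast_2d(P);M=i["world_to_cam"]
    c=P@M[:3,:3].T+M[:3,3];f=192/np.tan(np.radians(i["fovy"]/2))
    return np.c_[i["cx"]+f*c[:,0]/-c[:,2], i["cy"]-f*c[:,1]/-c[:,2]]
def R(a):return np.array([[np.cos(a),-np.sin(a),0],[np.sin(a),np.cos(a),0],[0,0,1]])
def b2w(P,b):return np.atleast_2d(P)@R(b[2]).T+[b[0],b[1],0]
E
cat > fit.py <<'E'
from h import *
T=lambda u,v:(100+u/4,140+v/4);S=lambda u,v:(120+u/3.7,185+v/3.7)
I={n:camera_info(n) for n in("top","side")}
obs=[("top",T(748,195),'f-'),("top",T(718,338),'f+'),("side",S(676,147),'f+'),("side",S(47,433),'n-'),("side",S(152,567),'n+'),
("top",T(78,283),'gi'),("top",T(50,400),'go'),("side",S(190,448),'gi'),("side",S(277,562),'go'),
("top",T(229,152),'d'),("side",S(195,226),'d')]
def pts(p):
    xe=p[3]
    return {'f-':(xe,-.055,.01),'f+':(xe,.055,.01),'n-':(xe+.44,-.055,.01),'n+':(xe+.44,.055,.01),'gi':(.064,.1,.199),'go':(.064,.17,.199),'d':p[4:7]}
def res(p):
    q=pts(p);return np.concatenate([proj(n,b2w(q[k],p),I[n])[0]-uv for n,uv,k in obs])
s=least_squares(res,[.62,.1,1.4,-.34,-.06,0,.2],loss="soft_l1")
print(s.x.round(4));
for o,r in zip(obs,s.fun.reshape(-1,2)):print(o[0],o[2],r.round(2))
E
python3 fit.py
```

```text
[ 6.2670e-01  1.7850e-01  1.3811e+00 -3.4530e-01 -9.8000e-03 -6.0000e-04
  1.9780e-01]
top f- [-0.51 -0.04]
top f+ [-0.26  0.1 ]
side f+ [ 0.65 -0.95]
side n- [ 0.01 -0.27]
side n+ [-0.65 -0.22]
top gi [-0.71  0.78]
top go [-0.32 -0.48]
side gi [-0.06  0.47]
side go [ 0.69 -0.78]
top d [-0.04 -0.05]
side d [0.05 0.01]
```

```bash
cat > dial.py <<'E'
from h import *
B=np.array([.6267,.1785,1.3811]);C=np.array([-.0098,0,.198])
n=np.array([-.643,0,.766]);eu=np.array([.766,0,.643]);ey=np.array([0,1,0.])
# facing dial (looking along -n), up=eu: right = eu x n ... ccw angle measured from down(-eu)
right=np.cross(eu,n)
def on(nm,uv,info=None,h=0.0):
    i=info or camera_info(nm);f=192/np.tan(np.radians(i["fovy"]/2));M=i["world_to_cam"]
    d=np.array([(uv[0]-i["cx"])/f,-(uv[1]-i["cy"])/f,-1]);o=-M[:3,:3].T@M[:3,3];d=M[:3,:3].T@d
    r=R(B[2]).T;o=r@(o-[B[0],B[1],0]);d=r@d
    t=((C+h*n-o)@n)/(d@n);q=o+t*d-C-h*n
    return q@right,q@eu
def ang(a,b):return np.arctan2(a,-b)  # from outlet direction (-eu), ccw facing
E
python3 - <<'E'
from dial import *
T=lambda u,v:(100+u/4,140+v/4);S=lambda u,v:(120+u/3.7,185+v/3.7)
print(right)
for nm,uv in[("top",T(213,215)),("top",T(170,165)),("top",T(199,97)),("side",S(245,268)),("side",S(160,243)),("side",S(123,188))]:
    a,b=on(nm,uv);print(nm,round(a,4),round(b,4),ang(a,b).round(3),np.hypot(a,b).round(4))
import cv2
o=[]
for nm,(r0,r1,c0,c1),k in(("top",(145,215,120,190),5),("side",(210,280,135,210),5)):
    im=cv2.imread(f"pics/{nm}0.png")[r0:r1,c0:c1];im=cv2.resize(im,None,fx=k,fy=k,interpolation=cv2.INTER_CUBIC)
    for bet,col in((0,(0,0,255)),):
        u=right*np.cos(bet)+eu*np.sin(bet);v=-right*np.sin(bet)+eu*np.cos(bet)
        for h in(0,.034):
            P=[C+h*n+s*.02*u+t*.007*v for s,t in((1,1),(1,-1),(-1,-1),(-1,1))]
            q=((proj(nm,b2w(P,B))-[c0,r0])*k).astype(int);cv2.polylines(im,[q],True,col,1)
    q=((proj(nm,b2w([C+.064*(np.cos(t)*right+np.sin(t)*eu) for t in np.arange(0,6.3,.1)],B))-[c0,r0])*k).astype(int);cv2.polylines(im,[q],True,(0,160,0),1)
    o.append(im)
cv2.imwrite("pics/ov.png",np.hstack([x[:350] for x in o]))
E
```

```text
[ 0.       -1.000205  0.      ]
top -0.0398 0.0008 -1.591 0.0398
top -0.0153 0.0348 -2.728 0.038
top 0.0291 0.0267 2.313 0.0395
side -0.0348 -0.0072 -1.366 0.0356
side -0.0082 0.0315 -2.888 0.0326
side 0.0353 0.0242 2.171 0.0428
```

View pics/ov.png

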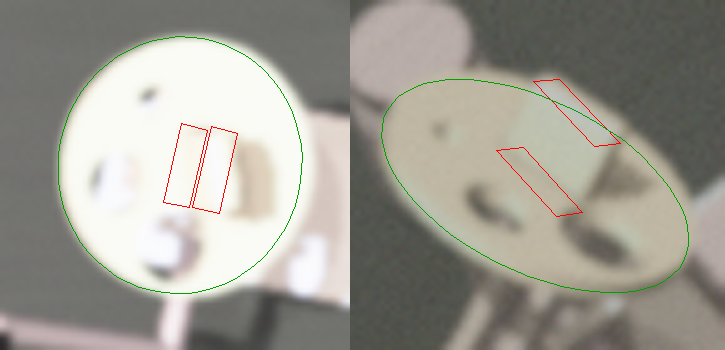

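The overlay shows the model matches the dial outline and the bar. The holes put the dial at about 0.35 rad now, so it needs about 2.79 rad more. I will hold the bar like a fork and turn about vertical.

```bash
cat > go.py <<'E'
import sys
from dial import *
def go(tb,psi=None):
    "tb: TCP target in base frame; psi: tool y world angle. yaw is to be done first"
    o=get_obs();w,x,y,z=o["orientation"]
    from scipy.spatial.transform import Rotation as Q
    r=Q.from_quat([x,y,z,w]).as_matrix();cur=np.arctan2(r[1,1],r[0,1])
    psi=cur if psi is None else psi
    dy=-(psi-cur)
    ty=np.array([np.cos(psi),np.sin(psi),0]);tz=np.array([0,0,-1.]);tx=np.cross(ty,tz)
    d=b2w(tb,B)[0]-o["tool_pos"]
    bp=R(B[2]).T@(o["tool_pos"]-[B[0],B[1],0])
    print("t",round(o["time_s"],2),"base tcp",bp.round(4),"psi",cur.round(3),"yaw",dy.round(3),"xyz cm",(100*np.array([d@tx,d@ty,d@tz])).round(2),"q7",o["joint_pos"][6].round(2),"F",o["wrist_force"].round(1),"gap",round(o["finger_gap"],4),"ff",o["finger_force"])
if __name__=="__main__":
    a=[float(v) for v in sys.argv[1:]];go(a[:3],a[3] if len(a)>3 else None)
E
python3 go.py -.027 0 .33 -1.41
```

```text
t 0.15 base tcp [-0.8956  0.2778  0.2297] psi -1.293 yaw 0.117 xyz cm [ 55.92 -72.04 -10.03] q7 -0.08 F [0.1 0.7 0.4] gap 0.0869 ff 0.0
```

{"method": "play_rows", "body": {
  "steps": [
    {"z": -5, "yaw": 0.117},
    {"z": -5},
    {"x": 3.1, "y": -4},
    {"x": 3.1, "y": -4},
    {"x": 3.1, "y": -4},
    {"x": 3.1, "y": -4},
    {"x": 3.1, "y": -4},
    {"x": 3.1, "y": -4},
    {"x": 3.1, "y": -4},
    {"x": 3.1, "y": -4},
    {"x": 3.1, "y": -4},
    {"x": 3.1, "y": -4},
    {"x": 3.1, "y": -4},
    {"x": 3.1, "y": -4},
    {"x": 3.1, "y": -4},
    {"x": 3.1, "y": -4},
    {"x": 3.1, "y": -4},
    {"x": 3.1, "y": -4},
    {"x": 3.1, "y": -4},
    {"x": 3.1, "y": -4, "claw": 0.4}
  ],
  "grip_force": 12
}}

```text
invalid input
```

```bash
python3 go.py -.027 0 .223 -1.41
```

```text
t 0.15 base tcp [-0.8956  0.2778  0.2297] psi -1.293 yaw 0.117 xyz cm [ 55.92 -72.04   0.67] q7 -0.08 F [0.1 0.7 0.4] gap 0.0869 ff 0.0
```

{"method": "play_rows", "body": {
  "steps": [
    {"x": 0, "y": 0, "z": -5, "yaw": 0.117, "claw": 1},
    {"x": 0, "y": 0, "z": -5, "yaw": 0, "claw": 1}
  ],
  "grip_force": 12
}}

```text
time_s: 0.4
tool_pos: [0.185, -0.6486, 0.3307]
orientation: [-0.001, 0.997, 0.08, -0.0]
wrist_force: [-0.9, 0.3, 0.2]
finger_gap: 0.0866
finger_force: 0.0
```

{"method": "play_rows", "body": {
  "steps": [
    {"x": 3.1, "y": -4, "z": 0, "yaw": 0, "claw": 1},
    {"x": 3.1, "y": -4, "z": 0, "yaw": 0, "claw": 1},
    {"x": 3.1, "y": -4, "z": 0, "yaw": 0, "claw": 1},
    {"x": 3.1, "y": -4, "z": 0, "yaw": 0, "claw": 1},
    {"x": 3.1, "y": -4, "z": 0, "yaw": 0, "claw": 1},
    {"x": 3.1, "y": -4, "z": 0, "yaw": 0, "claw": 1},
    {"x": 3.1, "y": -4, "z": 0, "yaw": 0, "claw": 1},
    {"x": 3.1, "y": -4, "z": 0, "yaw": 0, "claw": 1},
    {"x": 3.1, "y": -4, "z": 0, "yaw": 0, "claw": 1},
    {"x": 3.1, "y": -4, "z": 0, "yaw": 0, "claw": 1},
    {"x": 3.1, "y": -4, "z": 0, "yaw": 0, "claw": 1},
    {"x": 3.1, "y": -4, "z": 0, "yaw": 0, "claw": 1},
    {"x": 3.1, "y": -4, "z": 0, "yaw": 0, "claw": 0.4},
    {"x": 3.1, "y": -4, "z": 0, "yaw": 0, "claw": 0.4},
    {"x": 3.1, "y": -4, "z": 0, "yaw": 0, "claw": 0.4},
    {"x": 3.1, "y": -4, "z": 0, "yaw": 0, "claw": 0.4},
    {"x": 3.1, "y": -4, "z": 0, "yaw": 0, "claw": 0.4},
    {"x": 3.1, "y": -4, "z": 0, "yaw": 0, "claw": 0.4},
    {"x": 0, "y": 0, "z": 0, "yaw": 0, "claw": 0.4},
    {"x": 0, "y": 0, "z": 0, "yaw": 0, "claw": 0.4}
  ],
  "grip_force": 12
}}

```text
time_s: 2.9
tool_pos: [0.6205, 0.1503, 0.3299]
orientation: [0.001, 0.997, 0.08, -0.001]
wrist_force: [-0.0, -0.6, -0.3]
finger_gap: 0.0352
finger_force: 0.0
```

```bash
python3 go.py -.027 0 .223 -1.41;python3 - <<'E'
from station import *;import cv2
cv2.imwrite("pics/w1.png",read_camera("wrist")[:,:,::-1])
E
```

```text
t 2.9 base tcp [-0.0289  0.0008  0.3299] psi -1.41 yaw -0.0 xyz cm [ 0.14 -0.15 10.69] q7 -1.9 F [-0.  -0.6 -0.3] gap 0.0352 ff 0.0
```

View pics/w1.png

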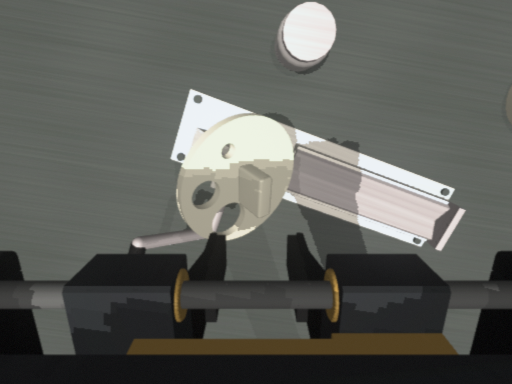

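The wrist picture shows the dial in clear view: bar at about (257,190), 14 mm hole at (228,150), 28 mm at (205,193), 38 mm at (229,217). I will check these numbers against the model.

Run:
```python
from dial import *
i=camera_info("wrist")
for uv in((228,150),(205,193),(229,217)):
    a,b=on("wrist",uv,i);print(uv,round(a,4),round(b,4),"ang",ang(a,b).round(3),"r",np.hypot(a,b).round(4))
E4=[(0,.064),(.064,0),(-.064,0),(0,-.064)]
print(proj("wrist",b2w([C+a*right+b*eu for a,b in E4]+[C],B),i).round(1).tolist())
im=cv2.imread("pics/w1.png")[105:245,165:305];k=4
im=cv2.resize(im,None,fx=k,fy=k,interpolation=cv2.INTER_CUBIC)
D=lambda P:((proj("wrist",b2w(P,B),i)-[165,105])*k).astype(int)
for bet,col in((.3,(0,0,255)),(.45,(255,0,0))):
    u=right*np.cos(bet)+eu*np.sin(bet);v=-right*np.sin(bet)+eu*np.cos(bet)
    for h in(0,.034):cv2.polylines(im,[D([C+h*n+s*.02*u+t*.007*v for s,t in((1,1),(1,-1),(-1,-1),(-1,1))])],True,col,1)
cv2.polylines(im,[D([C+.064*(np.cos(t)*right+np.sin(t)*eu) for t in np.arange(0,6.3,.1)])],True,(0,160,0),1)
cv2.imwrite("pics/ov2.png",im)
```

```text
(228, 150) 0.0291 0.0219 ang 2.215 r 0.0364
(205, 193) -0.0136 0.031 ang -2.729 r 0.0338
(229, 217) -0.0379 -0.0065 ang -1.4 r 0.0384
[[176.0, 175.5], [259.4, 117.3], [215.8, 239.6], [280.8, 187.2], [236.3, 182.2]]
```

View pics/ov2.png

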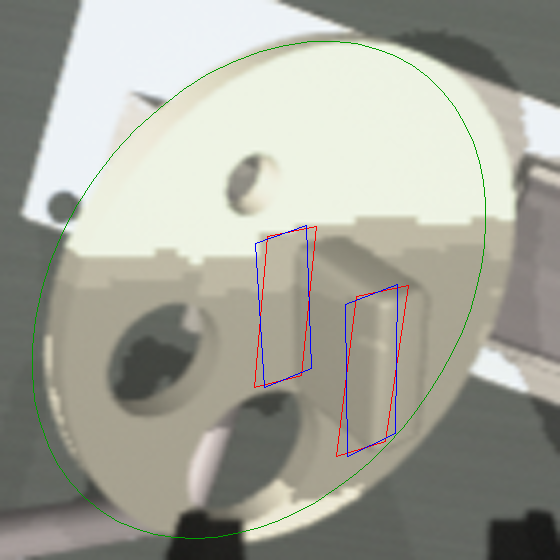

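```bash
python3 - <<'E'
from dial import *
I={k:camera_info(k) for k in("top","side","wrist")}
ob={"top":(157.5,178.1),"side":(172.7,246.1),"wrist":(243.3,181.5)}
f=lambda c:np.concatenate([proj(k,b2w(c,B),I[k])[0]-ob[k] for k in ob])
s=least_squares(f,C);print(s.x.round(4),s.fun.round(1))
for d in np.eye(3)*.005:print(((f(C+d)-f(C))).round(1))
E
python3 go.py -.03 0 .225 -1.37
```

```text
[-0.0144 -0.0022  0.1956] [ 1.9 -0.3  1.7 -1.3 -1.7 -0.4]
[-2.  -0.4 -2.1  1.5 -5.  -1.7]
[-0.5  2.   1.5  1.6 -1.7  4.7]
[-0.5 -0.2 -0.4 -1.4 -0.3  1.4]
t 2.95 base tcp [-0.0296  0.0006  0.3302] psi -1.411 yaw -0.041 xyz cm [ 0.04  0.06 10.52] q7 -1.9 F [ 0.2 -1.4 -0.6] gap 0.035 ff 0.0
```

{"method": "play_rows", "body": {
  "steps": [
    {"x": 0, "y": 0.1, "z": 3, "yaw": -0.04, "claw": 0.4},
    {"x": 0, "y": 0, "z": 3, "yaw": 0, "claw": 0.4},
    {"x": 0, "y": 0, "z": 2, "yaw": 0, "claw": 0.4},
    {"x": 0, "y": 0, "z": 1, "yaw": 0, "claw": 0.4},
    {"x": 0, "y": 0, "z": 0.9, "yaw": 0, "claw": 0.4},
    {"x": 0, "y": 0, "z": 0.8, "yaw": 0, "claw": 0.4},
    {"x": 0, "y": 0, "z": 0, "yaw": 0, "claw": 0.4}
  ],
  "grip_force": 12
}}

```text
time_s: 3.82
tool_pos: [0.6207, 0.1498, 0.2233]
orientation: [0.0, 0.995, 0.1, -0.0]
wrist_force: [0.4, -0.2, 1.0]
finger_gap: 0.0352
finger_force: 0.0
```

{"method": "play_rows", "body": {
  "steps": [
    {"x": 0, "y": 0, "z": 0, "yaw": 0, "claw": 0.3},
    {"x": 0, "y": 0, "z": 0, "yaw": 0, "claw": 0.2},
    {"x": 0, "y": 0, "z": 0, "yaw": 0, "claw": 0.1},
    {"x": 0, "y": 0, "z": 0, "yaw": 0, "claw": 0.1}
  ],
  "grip_force": 8
}}

```text
time_s: 4.32
tool_pos: [0.6216, 0.1482, 0.224]
orientation: [0.001, 0.995, 0.099, 0.001]
wrist_force: [2.0, -4.8, 2.8]
finger_gap: 0.0221
finger_force: 8.2
```

{"method": "play_rows", "body": {
  "steps": [
    {"x": 0, "y": 0.2, "z": 0, "yaw": 0, "claw": 0.1},
    {"x": 0, "y": 0, "z": 0, "yaw": -0.1, "claw": 0.1},
    {"x": 0, "y": 0, "z": 0, "yaw": -0.1, "claw": 0.1},
    {"x": 0, "y": 0, "z": 0, "yaw": -0.1, "claw": 0.1},
    {"x": 0, "y": 0, "z": 0, "yaw": -0.1, "claw": 0.1}
  ],
  "grip_force": 15
}}

```text
time_s: 4.95
tool_pos: [0.6215, 0.1462, 0.2251]
orientation: [0.002, 0.955, 0.297, -0.0]
wrist_force: [-1.7, -7.0, 8.5]
finger_gap: 0.019
finger_force: 15.4
```

```bash
python3 go.py -.031 0 .223; python3 -c "
from station import *;print(get_obs()['torque'])"
```

```text
t 4.95 base tcp [-0.0327 -0.001   0.2251] psi -0.968 yaw -0.0 xyz cm [ 0.05 -0.19  0.21] q7 -1.54 F [-1.7 -7.   8.5] gap 0.019 ff 15.385999290738255
[-1.46857377  0.43075023 -0.08819774]
```

{"method": "play_rows", "body": {
  "steps": [
    {"x": 0, "y": 0, "z": 0, "yaw": -0.14, "claw": 0.1},
    {"x": 0, "y": 0, "z": 0, "yaw": -0.14, "claw": 0.1},
    {"x": 0, "y": 0, "z": 0, "yaw": -0.14, "claw": 0.1},
    {"x": 0, "y": 0, "z": 0, "yaw": -0.14, "claw": 0.1},
    {"x": 0, "y": 0, "z": 0, "yaw": -0.14, "claw": 0.1},
    {"x": 0, "y": 0, "z": 0, "yaw": -0.14, "claw": 0.1}
  ],
  "grip_force": 15
}}

```text
time_s: 5.7
tool_pos: [0.6228, 0.1473, 0.2241]
orientation: [0.001, 0.751, 0.661, 0.001]
wrist_force: [3.0, -2.8, 1.2]
finger_gap: 0.0138
finger_force: 15.2
```

```bash
python3 go.py -.031 0 .223
```

```text
t 5.7 base tcp [-0.0313 -0.0021  0.2241] psi -0.127 yaw -0.0 xyz cm [ 0.05 -0.21  0.11] q7 -0.79 F [ 3.  -2.8  1.2] gap 0.0138 ff 15.196373217740984
```

{"method": "play_rows", "body": {
  "steps": [
    {"x": 0, "y": 0, "z": 0, "yaw": -0.14, "claw": 0.1},
    {"x": 0, "y": 0, "z": 0, "yaw": -0.14, "claw": 0.1},
    {"x": 0, "y": 0, "z": 0, "yaw": -0.14, "claw": 0.1},
    {"x": 0, "y": 0, "z": 0, "yaw": -0.14, "claw": 0.1},
    {"x": 0, "y": 0, "z": 0, "yaw": -0.14, "claw": 0.1},
    {"x": 0, "y": 0, "z": 0, "yaw": -0.14, "claw": 0.1},
    {"x": 0, "y": 0, "z": 0, "yaw": -0.14, "claw": 0.1},
    {"x": 0, "y": 0, "z": 0, "yaw": -0.14, "claw": 0.1}
  ],
  "grip_force": 15
}}

```text
time_s: 6.7
tool_pos: [0.6239, 0.1473, 0.2255]
orientation: [0.003, 0.285, 0.958, 0.001]
wrist_force: [3.0, -5.1, 6.1]
finger_gap: 0.0205
finger_force: 16.7
```

```bash
python3 go.py -.031 0 .223
```

```text
t 6.7 base tcp [-0.0312 -0.0031  0.2255] psi 0.992 yaw -0.0 xyz cm [ 0.29 -0.1   0.25] q7 0.2 F [ 3.  -5.1  6.1] gap 0.0205 ff 16.662206863984466
```

{"method": "play_rows", "body": {
  "steps": [
    {"x": 0, "y": 0, "z": 0, "yaw": -0.1, "claw": 0.1},
    {"x": 0, "y": 0, "z": 0, "yaw": -0.1, "claw": 0.1},
    {"x": 0, "y": 0, "z": 0, "yaw": -0.1, "claw": 0.1},
    {"x": 0, "y": 0, "z": 0, "yaw": -0.09, "claw": 0.1},
    {"x": 0, "y": 0, "z": 0, "yaw": 0, "claw": 0.1},
    {"x": 0, "y": 0, "z": 0, "yaw": 0, "claw": 0.1},
    {"x": 0, "y": 0, "z": 0, "yaw": 0, "claw": 0.38},
    {"x": 0, "y": 0, "z": 0, "yaw": 0, "claw": 0.38},
    {"x": 0, "y": 0, "z": -3, "yaw": 0, "claw": 0.38},
    {"x": 0, "y": 0, "z": -4, "yaw": 0, "claw": 0.38},
    {"x": 0, "y": 0, "z": -3, "yaw": 0, "claw": 0.5}
  ],
  "grip_force": 15
}}

```text
time_s: 8.07
tool_pos: [0.6206, 0.1493, 0.3247]
orientation: [-0.0, 0.094, 0.996, 0.001]
wrist_force: [1.5, 0.2, 0.1]
finger_gap: 0.0374
finger_force: 0.0
```

```bash
python3 go.py -.031 0 .223
python3 - <<'E'
from dial import *
i=camera_info("wrist");cv2.imwrite("pics/w2.png",read_camera("wrist")[:,:,::-1])
q=proj("wrist",b2w(np.array([-.0135,-.001,.197]),B),i)[0];print(q)
np.save("wi.npy",i,allow_pickle=True)
im=cv2.imread("pics/w2.png")
cv2.imwrite("pics/w2c.png",cv2.resize(im[90:260,160:370],None,fx=3.5,fy=3.5,interpolation=cv2.INTER_CUBIC))
E
```

```text
t 8.07 base tcp [-0.0298  0.0005  0.3247] psi 1.382 yaw -0.0 xyz cm [-0.05 -0.12 10.17] q7 0.6 F [1.5 0.2 0.1] gap 0.0374 ff 0.0
[273.13997141 192.1499078 ]
```

View pics/w2c.png

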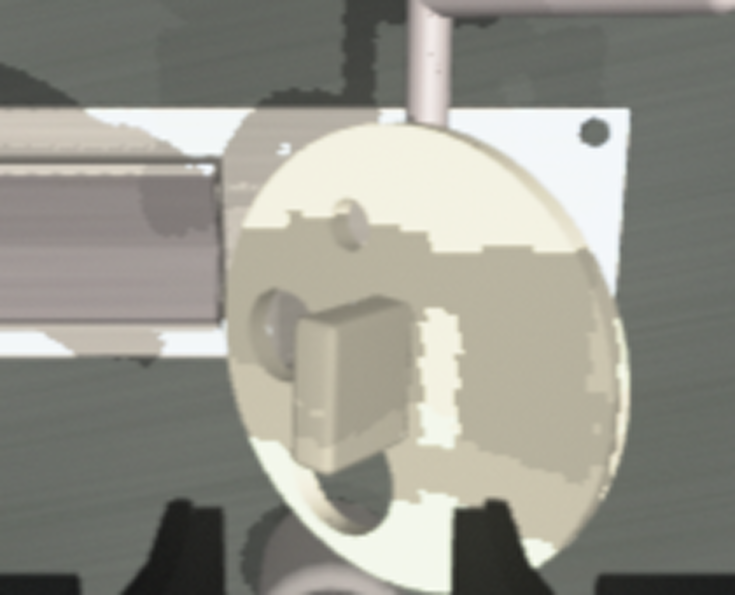

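Run:
```python
from dial import *
import dial
i=np.load("wi.npy",allow_pickle=True).item()
dial.C=np.array([-.0135,-.001,.197])
P=lambda u,v:(160+u/3.5,90+v/3.5)
for uv in((350,224),(353,490)):
    a,b=on("wrist",P(*uv),i);print(round(a,4),round(b,4),ang(a,b).round(3),np.hypot(a,b).round(4))
```

```text
-0.0346 -0.0163 -1.13 0.0382
0.0432 -0.0147 1.244 0.0457
```

The dial now stands with the 14 mm and 38 mm holes symmetric about the outlet axis, at (350,224) and (353,490) in the crop. That gives θ ≈ 3.16, within tolerance. Next is the crank.

```bash
python3 go.py .064 .137 .325 1.381
```

```text
t 8.12 base tcp [-0.0284 -0.0004  0.3288] psi 1.381 yaw 0.0 xyz cm [13.74  9.24  0.38] q7 0.6 F [0.7 1.4 2.6] gap 0.0396 ff 0.0
```

{"method": "play_rows", "body": {
  "steps": [
    {"x": 4.6, "y": 3.1, "z": 0, "yaw": 0, "claw": 0.65},
    {"x": 4.6, "y": 3.1, "z": 0, "yaw": 0, "claw": 0.65},
    {"x": 4.5, "y": 3.0, "z": 0, "yaw": 0, "claw": 0.65},
    {"x": 0, "y": 0, "z": 4, "yaw": 0, "claw": 0.65},
    {"x": 0, "y": 0, "z": 4, "yaw": 0, "claw": 0.65},
    {"x": 0, "y": 0, "z": 3, "yaw": 0, "claw": 0.65},
    {"x": 0, "y": 0, "z": 2.8, "yaw": 0, "claw": 0.65},
    {"x": 0, "y": 0, "z": 0, "yaw": 0, "claw": 0.65}
  ],
  "grip_force": 8
}}

```text
time_s: 9.12
tool_pos: [0.5024, 0.2637, 0.1832]
orientation: [-0.002, 0.095, 0.996, -0.001]
wrist_force: [0.5, 0.7, 0.5]
finger_gap: 0.0564
finger_force: 0.0
```

```bash
python3 go.py .064 .137 .188 1.381
```

```text
t 9.12 base tcp [0.0602 0.1382 0.1832] psi 1.381 yaw 0.0 xyz cm [-0.12  0.38 -0.48] q7 0.26 F [0.5 0.7 0.5] gap 0.0564 ff 0.0
```

{"method": "play_rows", "body": {
  "steps": [
    {"x": 0, "y": 0, "z": 0, "yaw": 0, "claw": 0.4},
    {"x": 0, "y": 0, "z": 0, "yaw": 0, "claw": 0.2},
    {"x": 0, "y": 0, "z": 0, "yaw": 0, "claw": 0.08},
    {"x": 0, "y": 0, "z": 0, "yaw": 0, "claw": 0.08},
    {"x": 0, "y": 0, "z": 0, "yaw": 0, "claw": 0.08}
  ],
  "grip_force": 8
}}

```text
time_s: 9.75
tool_pos: [0.5046, 0.2662, 0.1863]
orientation: [0.001, 0.095, 0.995, 0.002]
wrist_force: [1.5, 2.6, -2.1]
finger_gap: 0.0157
finger_force: 8.0
```

```bash
python3 go.py .064 .137 .188 1.381
```

```text
t 9.75 base tcp [0.0631 0.1364 0.1863] psi 1.381 yaw -0.0 xyz cm [ 0.06  0.09 -0.17] q7 0.26 F [ 1.5  2.6 -2.1] gap 0.0157 ff 7.996795903891325
```

Run:
```python
import numpy as np
a=np.linspace(0.877,2.265,15);p=np.c_[10*np.cos(a),-10*np.sin(a)];q=np.diff(p.round(2),axis=0);print(q.round(2).tolist())
```

```text
[[-0.79, -0.59], [-0.85, -0.52], [-0.89, -0.42], [-0.93, -0.34], [-0.96, -0.24], [-0.98, -0.15], [-0.99, -0.05], [-0.99, 0.05], [-0.98, 0.15], [-0.96, 0.24], [-0.93, 0.34], [-0.9, 0.42], [-0.85, 0.52], [-0.79, 0.59]]
```

{"method": "play_rows", "body": {
  "steps": [
    {"x": 0, "y": -0.79, "z": -0.59, "yaw": 0, "claw": 0.08},
    {"x": 0, "y": -0.85, "z": -0.52, "yaw": 0, "claw": 0.08},
    {"x": 0, "y": -0.89, "z": -0.42, "yaw": 0, "claw": 0.08},
    {"x": 0, "y": -0.93, "z": -0.34, "yaw": 0, "claw": 0.08},
    {"x": 0, "y": -0.96, "z": -0.24, "yaw": 0, "claw": 0.08},
    {"x": 0, "y": -0.98, "z": -0.15, "yaw": 0, "claw": 0.08},
    {"x": 0, "y": -0.99, "z": -0.05, "yaw": 0, "claw": 0.08}
  ],
  "grip_force": 15
}}

```text
time_s: 10.62
tool_pos: [0.4927, 0.205, 0.2106]
orientation: [0.002, 0.094, 0.996, 0.004]
wrist_force: [0.7, 6.7, 3.6]
finger_gap: 0.0154
finger_force: 15.0
```

```bash
python3 go.py 0 .137 .211 1.381
```

```text
t 10.62 base tcp [0.0007 0.1366 0.2106] psi 1.382 yaw 0.001 xyz cm [ 0.04 -0.07 -0.04] q7 0.37 F [0.7 6.7 3.6] gap 0.0154 ff 15.019290188793093
```

Midway, as expected. Continue to the end stop.

{"method": "play_rows", "body": {
  "steps": [
    {"x": 0, "y": -0.99, "z": 0.05, "yaw": 0, "claw": 0.08},
    {"x": 0, "y": -0.98, "z": 0.15, "yaw": 0, "claw": 0.08},
    {"x": 0, "y": -0.96, "z": 0.24, "yaw": 0, "claw": 0.08},
    {"x": 0, "y": -0.93, "z": 0.34, "yaw": 0, "claw": 0.08},
    {"x": 0, "y": -0.9, "z": 0.42, "yaw": 0, "claw": 0.08},
    {"x": 0, "y": -0.85, "z": 0.52, "yaw": 0, "claw": 0.08},
    {"x": 0, "y": -0.79, "z": 0.59, "yaw": 0, "claw": 0.08},
    {"x": 0, "y": 0, "z": 0, "yaw": 0, "claw": 0.08},
    {"x": 0, "y": 0, "z": 0, "yaw": 0, "claw": 0.08},
    {"x": 0, "y": 0, "z": 0, "yaw": 0, "claw": 0.08},
    {"x": 0, "y": 0, "z": 0, "yaw": 0, "claw": 0.08},
    {"x": 0, "y": 0, "z": 0, "yaw": 0, "claw": 0.08}
  ],
  "grip_force": 15
}}

```text
time_s: 12.12
tool_pos: [0.4801, 0.1404, 0.1857]
orientation: [0.0, 0.095, 0.996, 0.002]
wrist_force: [1.4, 7.2, -1.8]
finger_gap: 0.0153
finger_force: 15.0
```

```bash
python3 go.py -.064 .137 .188 1.381
python3 - <<'E'
from station import *;import cv2,numpy as np
o=[]
for n,(r0,r1,c0,c1) in(("top",(150,240,100,300)),("side",(180,340,120,310))):
    im=read_camera(n)[r0:r1,c0:c1,::-1];o.append(cv2.resize(im,(600,int(600*(r1-r0)/(c1-c0))) if n=="top" else (380,320),interpolation=cv2.INTER_CUBIC))
c=np.zeros((600,600,3),np.uint8);c[:270]=o[0];c[275:595,:380]=o[1];cv2.imwrite("pics/t3.png",c)
E
```

```text
t 12.12 base tcp [-0.0651  0.1368  0.1857] psi 1.381 yaw 0.0 xyz cm [ 0.02  0.11 -0.23] q7 0.45 F [ 1.4  7.2 -1.8] gap 0.0153 ff 15.014883521944284
```

View pics/t3.png

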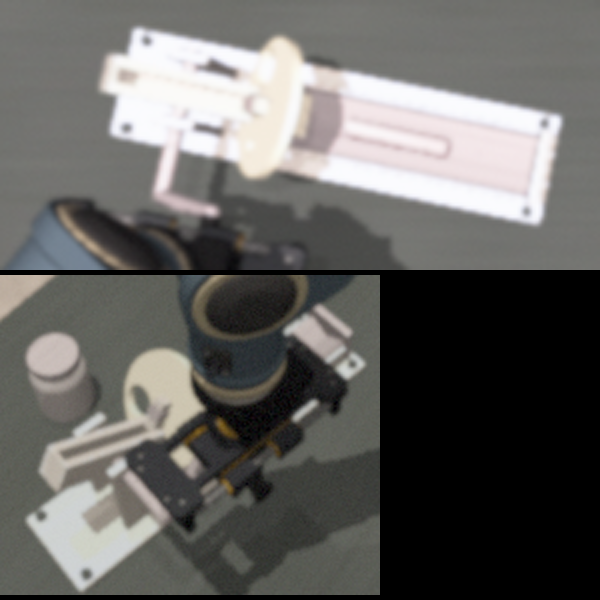

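The picture shows the pin in the groove, from about (345,132) to (450,148) in the crop, with the tube fully tipped. I will compute the x of its ends.

Run:
```python
from dial import *
for uv in((345,132),(450,148),(535,160)):
    p=np.array([100+uv[0]/3,150+uv[1]/3])
    s=least_squares(lambda q:proj("top",b2w([q[0],q[1],.0445],B))[0]-p,[-.2,0]);print(uv,s.x.round(4))
```

```text
(345, 132) [-0.1415  0.0055]
(450, 148) [-2.446e-01 -2.000e-04]
(535, 160) [-0.3277 -0.0056]
```

The pin spans x from -0.142 to -0.245 m, so it is wholly out of the tube. Now I swing the tube back.

{"method": "play_rows", "body": {
  "steps": [
    {"x": 0, "y": 0.79, "z": -0.59, "yaw": 0, "claw": 0.08},
    {"x": 0, "y": 0.85, "z": -0.52, "yaw": 0, "claw": 0.08},
    {"x": 0, "y": 0.9, "z": -0.42, "yaw": 0, "claw": 0.08},
    {"x": 0, "y": 0.93, "z": -0.34, "yaw": 0, "claw": 0.08},
    {"x": 0, "y": 0.96, "z": -0.24, "yaw": 0, "claw": 0.08},
    {"x": 0, "y": 0.98, "z": -0.15, "yaw": 0, "claw": 0.08},
    {"x": 0, "y": 0.99, "z": -0.05, "yaw": 0, "claw": 0.08},
    {"x": 0, "y": 0.99, "z": 0.05, "yaw": 0, "claw": 0.08},
    {"x": 0, "y": 0.98, "z": 0.15, "yaw": 0, "claw": 0.08},
    {"x": 0, "y": 0.96, "z": 0.24, "yaw": 0, "claw": 0.08},
    {"x": 0, "y": 0.93, "z": 0.34, "yaw": 0, "claw": 0.08},
    {"x": 0, "y": 0.89, "z": 0.42, "yaw": 0, "claw": 0.08},
    {"x": 0, "y": 0.85, "z": 0.52, "yaw": 0, "claw": 0.08},
    {"x": 0, "y": 0.79, "z": 0.59, "yaw": 0, "claw": 0.08},
    {"x": 0, "y": 0.2, "z": 0.15, "yaw": 0, "claw": 0.08},
    {"x": 0, "y": 0, "z": 0, "yaw": 0, "claw": 0.08},
    {"x": 0, "y": 0, "z": 0, "yaw": 0, "claw": 0.08},
    {"x": 0, "y": 0, "z": 0, "yaw": 0, "claw": 0.08}
  ],
  "grip_force": 15
}}

```text
time_s: 14.48
tool_pos: [0.5046, 0.2638, 0.1834]
orientation: [-0.0, 0.096, 0.995, -0.003]
wrist_force: [-0.8, -5.4, -4.4]
finger_gap: 0.015
finger_force: 15.1
```

```bash
python3 go.py .064 .137 .188 1.381
```

```text
t 14.47 base tcp [0.0607 0.136  0.1834] psi 1.378 yaw -0.003 xyz cm [ 0.1   0.33 -0.46] q7 0.26 F [-0.8 -5.4 -4.4] gap 0.015 ff 15.136640220880508
```

{"method": "play_rows", "body": {
  "steps": [
    {"x": 0, "y": 0.3, "z": 0, "yaw": 0, "claw": 0.08},
    {"x": 0, "y": 0.2, "z": 0, "yaw": 0, "claw": 0.08},
    {"x": 0, "y": 0, "z": 0, "yaw": 0, "claw": 0.08}
  ],
  "grip_force": 15
}}

```text
time_s: 14.85
tool_pos: [0.5049, 0.2658, 0.182]
orientation: [-0.002, 0.097, 0.995, -0.006]
wrist_force: [-1.5, -10.1, -6.0]
finger_gap: 0.0145
finger_force: 15.3
```

```bash
python3 go.py .064 .137 .188 1.381
```

```text
t 14.85 base tcp [0.0628 0.136  0.182 ] psi 1.377 yaw -0.004 xyz cm [ 0.1   0.12 -0.6 ] q7 0.25 F [ -1.5 -10.1  -6. ] gap 0.0145 ff 15.266547203063965
```

The wrist force of 12 N with the tube back at its first reading shows it is against the rest stop. Release, lift, then turn to reach in behind the pin.

{"method": "play_rows", "body": {
  "steps": [
    {"x": 0, "y": -0.4, "z": -0.2, "yaw": 0, "claw": 0.12},
    {"x": 0, "y": 0, "z": 0, "yaw": 0, "claw": 0.4},
    {"x": 0, "y": 0, "z": 0, "yaw": 0, "claw": 0.6},
    {"x": 0, "y": 0, "z": 0, "yaw": 0, "claw": 0.6},
    {"x": 0, "y": 0, "z": -5, "yaw": 0, "claw": 0.6},
    {"x": 0, "y": 0, "z": -6, "yaw": 0, "claw": 0.3},
    {"x": 0, "y": 0, "z": -3, "yaw": -0.17, "claw": 0},
    {"x": 0, "y": 0, "z": 0, "yaw": -0.175, "claw": 0},
    {"x": 0, "y": 0, "z": 0, "yaw": -0.175, "claw": 0},
    {"x": 0, "y": 0, "z": 0, "yaw": -0.175, "claw": 0},
    {"x": 0, "y": 0, "z": 0, "yaw": -0.175, "claw": 0},
    {"x": 0, "y": 0, "z": 0, "yaw": -0.175, "claw": 0},
    {"x": 0, "y": 0, "z": 0, "yaw": -0.175, "claw": 0},
    {"x": 0, "y": 0, "z": 0, "yaw": -0.175, "claw": 0},
    {"x": 0, "y": 0, "z": 0, "yaw": -0.175, "claw": 0},
    {"x": 0, "y": 0, "z": 0, "yaw": 0, "claw": 0}
  ],
  "grip_force": 8
}}

```text
time_s: 16.85
tool_pos: [0.5047, 0.2678, 0.3265]
orientation: [0.0, -0.636, 0.772, 0.0]
wrist_force: [0.6, 0.2, -1.1]
finger_gap: 0.0004
finger_force: 0.0
```

```bash
python3 go.py -.118 0 .32 2.952
python3 - <<'E'
from dial import *
im=cv2.cvtColor(read_camera("top"),cv2.COLOR_RGB2GRAY).astype(float)
xs=np.arange(-.09,-.335,-.005)
P=proj("top",b2w([[x,0,.05] for x in xs],B)).astype(np.float32)
v=cv2.remap(im.astype(np.float32),P[:,:1],P[:,1:],cv2.INTER_LINEAR)[:,0]
print([(round(x,3),int(a)) for x,a in zip(xs,v)])
E
```

```text
t 16.85 base tcp [0.0647 0.1367 0.3265] psi 2.948 yaw -0.004 xyz cm [ 18.27 -13.67   0.65] q7 1.89 F [ 0.6  0.2 -1.1] gap 0.0004 ff 0.0
[(np.float64(-0.09), 232), (np.float64(-0.095), 234), (np.float64(-0.1), 234), (np.float64(-0.105), 234), (np.float64(-0.11), 234), (np.float64(-0.115), 234), (np.float64(-0.12), 234), (np.float64(-0.125), 234), (np.float64(-0.13), 234), (np.float64(-0.135), 233), (np.float64(-0.14), 238), (np.float64(-0.145), 243), (np.float64(-0.15), 245), (np.float64(-0.155), 245), (np.float64(-0.16), 245), (np.float64(-0.165), 245), (np.float64(-0.17), 245), (np.float64(-0.175), 243), (np.float64(-0.18), 245), (np.float64(-0.185), 245), (np.float64(-0.19), 244), (np.float64(-0.195), 244), (np.float64(-0.2), 244), (np.float64(-0.205), 243), (np.float64(-0.21), 243), (np.float64(-0.215), 242), (np.float64(-0.22), 240), (np.float64(-0.225), 241), (np.float64(-0.23), 241), (np.float64(-0.235), 238), (np.float64(-0.24), 212), (np.float64(-0.245), 215), (np.float64(-0.25), 232), (np.float64(-0.255), 233), (np.float64(-0.26), 234), (np.float64(-0.265), 234), (np.float64(-0.27), 232), (np.float64(-0.275), 232), (np.float64(-0.28), 233), (np.float64(-0.285), 233), (np.float64(-0.29), 233), (np.float64(-0.295), 233), (np.float64(-0.3), 233), (np.float64(-0.305), 233), (np.float64(-0.31), 234), (np.float64(-0.315), 233), (np.float64(-0.32), 228), (np.float64(-0.325), 221), (np.float64(-0.33), 245), (np.float64(-0.335), 244)]
```

The brightness profile along the groove puts the pin from -0.140 to -0.240 m.

{"method": "play_rows", "body": {
  "steps": [
    {"x": 4.6, "y": -3.42, "z": 0, "yaw": 0, "claw": 0},
    {"x": 4.6, "y": -3.42, "z": 0, "yaw": 0, "claw": 0},
    {"x": 4.6, "y": -3.42, "z": 0, "yaw": 0, "claw": 0},
    {"x": 4.5, "y": -3.42, "z": 0, "yaw": 0, "claw": 0},
    {"x": 0, "y": 0, "z": 5, "yaw": 0, "claw": 0},
    {"x": 0, "y": 0, "z": 5, "yaw": 0, "claw": 0},
    {"x": 0, "y": 0, "z": 5, "yaw": 0, "claw": 0},
    {"x": 0, "y": 0, "z": 5, "yaw": 0, "claw": 0},
    {"x": 0, "y": 0, "z": 0, "yaw": 0, "claw": 0}
  ],
  "grip_force": 8
}}

```text
time_s: 18.02
tool_pos: [0.6022, 0.0605, 0.1228]
orientation: [-0.003, -0.636, 0.772, 0.002]
wrist_force: [0.2, -0.6, 0.5]
finger_gap: 0.0004
finger_force: 0.0
```

```bash
python3 go.py -.118 0 .055 2.952
```

```text
t 18.02 base tcp [-0.1206  0.0018  0.1228] psi 2.948 yaw -0.004 xyz cm [-0.26 -0.18  6.78] q7 2.11 F [ 0.2 -0.6  0.5] gap 0.0004 ff 0.0
```

{"method": "play_rows", "body": {
  "steps": [
    {"x": -0.1, "y": -0.15, "z": 3, "yaw": 0, "claw": 0},
    {"x": 0, "y": 0, "z": 2, "yaw": 0, "claw": 0},
    {"x": 0, "y": 0, "z": 1.2, "yaw": 0, "claw": 0},
    {"x": 0, "y": 0, "z": 0.5, "yaw": 0, "claw": 0},
    {"x": 0, "y": 0, "z": 0, "yaw": 0, "claw": 0}
  ]
}}

```text
time_s: 18.65
tool_pos: [0.6061, 0.0624, 0.0595]
orientation: [0.0, -0.636, 0.772, -0.0]
wrist_force: [0.2, 1.0, -0.5]
finger_gap: 0.001
finger_force: 0.0
```

```bash
python3 go.py -.130 0 .055 2.952
```

```text
t 18.65 base tcp [-0.1179 -0.0017  0.0595] psi 2.95 yaw -0.002 xyz cm [1.21 0.17 0.45] q7 2.06 F [ 0.2  1.  -0.5] gap 0.001 ff 0.0
```

{"method": "play_rows", "body": {
  "steps": [
    {"x": 0.3, "y": 0.1, "z": 0.3, "yaw": 0, "claw": 0},
    {"x": 0.3, "y": 0, "z": 0, "yaw": 0, "claw": 0},
    {"x": 0.3, "y": 0, "z": 0, "yaw": 0, "claw": 0},
    {"x": 0.3, "y": 0, "z": 0, "yaw": 0, "claw": 0},
    {"x": 0.3, "y": 0, "z": 0, "yaw": 0, "claw": 0},
    {"x": 0.3, "y": 0, "z": 0, "yaw": 0, "claw": 0},
    {"x": 0.3, "y": 0, "z": 0, "yaw": 0, "claw": 0},
    {"x": 0.3, "y": 0, "z": 0, "yaw": 0, "claw": 0},
    {"x": 0.3, "y": 0, "z": 0, "yaw": 0, "claw": 0},
    {"x": 0.3, "y": 0, "z": 0, "yaw": 0, "claw": 0},
    {"x": 0.3, "y": 0, "z": 0, "yaw": 0, "claw": 0},
    {"x": 0.3, "y": 0, "z": 0, "yaw": 0, "claw": 0}
  ]
}}

```text
time_s: 20.15
tool_pos: [0.598, 0.0269, 0.056]
orientation: [0.0, -0.636, 0.772, -0.0]
wrist_force: [0.2, 0.4, 0.1]
finger_gap: 0.0002
finger_force: 0.3
```

```bash
cat > pin.py <<'E'
from dial import *
im=cv2.cvtColor(read_camera("top"),cv2.COLOR_RGB2GRAY).astype(np.float32)
xs=np.arange(-.2,-.335,-.005)
P=proj("top",b2w([[x,0,.05] for x in xs],B)).astype(np.float32)
v=cv2.remap(im,P[:,:1],P[:,1:],cv2.INTER_LINEAR)[:,0]
print([(int(x*1000),int(a)) for x,a in zip(xs,v)])
E
python3 go.py -.205 0 .055 2.952;python3 pin.py
```

```text
t 20.15 base tcp [-0.1543 -0.0004  0.056 ] psi 2.95 yaw -0.002 xyz cm [5.07 0.04 0.1 ] q7 2.1 F [0.2 0.4 0.1] gap 0.0002 ff 0.2597891609184444
[(-200, 100), (-205, 97), (-210, 93), (-215, 89), (-220, 84), (-225, 79), (-230, 75), (-235, 86), (-240, 118), (-245, 148), (-250, 164), (-255, 169), (-260, 167), (-265, 162), (-270, 159), (-275, 160), (-280, 161), (-285, 164), (-290, 178), (-295, 206), (-300, 225), (-305, 232), (-310, 234), (-315, 234), (-320, 229), (-325, 223), (-330, 245)]
```

{"method": "play_rows", "body": {
  "steps": [
    {"x": 0.4, "y": 0, "z": 0, "yaw": 0, "claw": 0},
    {"x": 0.4, "y": 0, "z": 0, "yaw": 0, "claw": 0},
    {"x": 0.4, "y": 0, "z": 0, "yaw": 0, "claw": 0},
    {"x": 0.4, "y": 0, "z": 0, "yaw": 0, "claw": 0},
    {"x": 0.4, "y": 0, "z": 0, "yaw": 0, "claw": 0},
    {"x": 0.4, "y": 0, "z": 0, "yaw": 0, "claw": 0},
    {"x": 0.4, "y": 0, "z": 0, "yaw": 0, "claw": 0},
    {"x": 0.4, "y": 0, "z": 0, "yaw": 0, "claw": 0},
    {"x": 0.4, "y": 0, "z": 0, "yaw": 0, "claw": 0},
    {"x": 0.4, "y": 0, "z": 0, "yaw": 0, "claw": 0},
    {"x": 0.4, "y": 0, "z": 0, "yaw": 0, "claw": 0},
    {"x": 0.2, "y": 0, "z": 0, "yaw": 0, "claw": 0},
    {"x": 0, "y": 0, "z": 0, "yaw": 0, "claw": 0}
  ]
}}

```text
time_s: 21.82
tool_pos: [0.5893, -0.0185, 0.056]
orientation: [-0.0, -0.636, 0.772, -0.0]
wrist_force: [-0.3, 0.6, 0.0]
finger_gap: 0.0003
finger_force: 0.0
```

```bash
python3 go.py -.215 0 .055 2.952;python3 pin.py;python3 - <<'E'
from station import *;import cv2
from dial import *
i=camera_info("wrist");cv2.imwrite("pics/w4.png",read_camera("wrist")[:,:,::-1])
print(proj("wrist",b2w([[-.325,0,.0445],[-.215,0,.0445],[-.325,.035,.066],[-.325,-.035,.066]],B),i).round(0).tolist())
E
```

```text
t 21.82 base tcp [-0.2005 -0.0004  0.056 ] psi 2.95 yaw -0.002 xyz cm [1.45 0.04 0.1 ] q7 2.17 F [-0.3  0.6  0. ] gap 0.0003 ff 0.0
[(-200, 123), (-205, 123), (-210, 122), (-215, 121), (-220, 119), (-225, 118), (-230, 117), (-235, 115), (-240, 112), (-245, 110), (-250, 107), (-255, 104), (-260, 100), (-265, 96), (-270, 93), (-275, 88), (-280, 82), (-285, 77), (-290, 82), (-295, 107), (-300, 141), (-305, 159), (-310, 162), (-315, 159), (-320, 156), (-325, 173), (-330, 232)]
[[257.0, 8.0], [257.0, 225.0], [344.0, -7.0], [170.0, -7.0]]
```

View pics/w4.png

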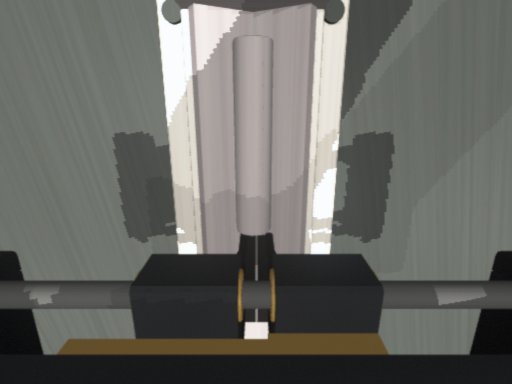

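The wrist picture shows the pin straight in the groove. Its far end is at (257,38), the stop face is near row 9, and its near end touches the fingers at (257,235), so about 15 mm remain.

{"method": "play_rows", "body": {
  "steps": [
    {"x": 0.2, "y": 0, "z": 0, "yaw": 0, "claw": 0},
    {"x": 0.2, "y": 0, "z": 0, "yaw": 0, "claw": 0},
    {"x": 0.2, "y": 0, "z": 0, "yaw": 0, "claw": 0},
    {"x": 0.2, "y": 0, "z": 0, "yaw": 0, "claw": 0},
    {"x": 0.2, "y": 0, "z": 0, "yaw": 0, "claw": 0},
    {"x": 0.2, "y": 0, "z": 0, "yaw": 0, "claw": 0},
    {"x": 0.1, "y": 0, "z": 0, "yaw": 0, "claw": 0},
    {"x": 0, "y": 0, "z": 0, "yaw": 0, "claw": 0}
  ]
}}

```text
time_s: 22.92
tool_pos: [0.5867, -0.0311, 0.056]
orientation: [-0.0, -0.636, 0.772, -0.0]
wrist_force: [0.6, 0.2, -0.2]
finger_gap: 0.0009
finger_force: 0.0
```

{"method": "play_rows", "body": {
  "steps": [
    {"x": 0.1, "y": 0, "z": 0, "yaw": 0, "claw": 0},
    {"x": 0.1, "y": 0, "z": 0, "yaw": 0, "claw": 0},
    {"x": 0, "y": 0, "z": 0, "yaw": 0, "claw": 0}
  ]
}}

```text
time_s: 23.3
tool_pos: [0.5864, -0.0324, 0.0561]
orientation: [0.0, -0.636, 0.771, 0.0]
wrist_force: [-0.4, 1.5, -1.2]
finger_gap: 0.0005
finger_force: 0.7
```

```bash
python3 go.py -.215 0 .055 2.952
```

```text
t 23.3 base tcp [-2.148e-01 -2.000e-04  5.610e-02] psi 2.95 yaw -0.002 xyz cm [0.02 0.02 0.11] q7 2.19 F [-0.4  1.5 -1.2] gap 0.0005 ff 0.7221772195771337
```

{"method": "play_rows", "body": {
  "steps": [
    {"x": 0.1, "y": 0, "z": 0, "yaw": 0, "claw": 0},
    {"x": 0.1, "y": 0, "z": 0, "yaw": 0, "claw": 0},
    {"x": 0, "y": 0, "z": 0, "yaw": 0, "claw": 0}
  ]
}}

```text
time_s: 23.68
tool_pos: [0.5864, -0.0326, 0.0564]
orientation: [0.002, -0.637, 0.771, 0.001]
wrist_force: [1.2, 5.6, -1.4]
finger_gap: 0.0007
finger_force: 2.8
```

{"method": "play_rows", "body": {
  "steps": [
    {"x": 0.1, "y": 0, "z": 0, "yaw": 0, "claw": 0},
    {"x": 0, "y": 0, "z": 0, "yaw": 0, "claw": 0}
  ]
}}

```text
time_s: 23.92
tool_pos: [0.5863, -0.0327, 0.0566]
orientation: [0.002, -0.637, 0.771, 0.001]
wrist_force: [1.9, 7.4, -1.5]
finger_gap: 0.0006
finger_force: 3.5
```

The force is up to 7.5 N with no further travel, so the pin is against the stop. Back off and lift.

{"method": "play_rows", "body": {
  "steps": [
    {"x": -0.4, "y": 0, "z": 0, "yaw": 0, "claw": 0},
    {"x": -0.8, "y": 0, "z": 0, "yaw": 0, "claw": 0},
    {"x": -0.5, "y": 0, "z": -1, "yaw": 0, "claw": 0},
    {"x": 0, "y": 0, "z": -4, "yaw": 0, "claw": 0},
    {"x": 0, "y": 0, "z": -5, "yaw": 0, "claw": 0},
    {"x": 0, "y": 0, "z": -6, "yaw": 0, "claw": 0},
    {"x": 0, "y": 0, "z": -6, "yaw": 0, "claw": 0},
    {"x": 0, "y": 6, "z": 0, "yaw": 0, "claw": 0},
    {"x": 0, "y": 6, "z": 0, "yaw": 0, "claw": 0},
    {"x": 0, "y": 6, "z": 0, "yaw": 0, "claw": 0},
    {"x": 0, "y": 0, "z": 0, "yaw": 0, "claw": 0}
  ]
}}

```text
time_s: 25.3
tool_pos: [0.4113, 0.0153, 0.2747]
orientation: [-0.007, -0.634, 0.773, -0.006]
wrist_force: [0.7, -0.5, 0.3]
finger_gap: 0.0002
finger_force: 0.0
```

```bash
python3 go.py -.2 0 .3; python3 pin.py
python3 - <<'E'
from station import *;import cv2,numpy as np
a=cv2.imread("pics/top0.png",0).astype(int)
b=cv2.cvtColor(read_camera("top"),cv2.COLOR_RGB2GRAY);cv2.imwrite("pics/end.png",b);b=b.astype(int)
for nm,(r0,r1,c0,c1) in dict(jar=(110,148,172,208),ring=(110,162,292,342),wrench=(180,260,335,365),grip=(205,245,105,125),arm=(205,220,118,158),dialrim=(150,165,135,180)).items():
    print(nm,np.abs(a-b)[r0:r1,c0:c1].mean().round(1),np.abs(a-b)[r0:r1,c0:c1].max())
E
```

```text
t 25.3 base tcp [-0.2009  0.1807  0.2747] psi 2.944 yaw -0.0 xyz cm [ -0.23 -18.07  -2.53] q7 2.66 F [ 0.7 -0.5  0.3] gap 0.0002 ff 0.0
[(-200, 233), (-205, 233), (-210, 234), (-215, 233), (-220, 232), (-225, 234), (-230, 243), (-235, 245), (-240, 246), (-245, 245), (-250, 245), (-255, 245), (-260, 244), (-265, 244), (-270, 245), (-275, 245), (-280, 244), (-285, 244), (-290, 243), (-295, 243), (-300, 243), (-305, 240), (-310, 241), (-315, 241), (-320, 238), (-325, 231), (-330, 245)]
jar 0.9 3
ring 0.9 4
wrench 0.9 3
grip 2.2 18
arm 1.4 18
dialrim 9.6 135
```

{"method": "play_rows", "body": {
  "steps": [
    {"x": 0, "y": -2, "z": 0, "yaw": 0.1, "claw": 0},
    {"x": 0, "y": 0, "z": 0, "yaw": 0.1, "claw": 0},
    {"x": 0, "y": 0, "z": 0, "yaw": 0, "claw": 0},
    {"x": 0, "y": 0, "z": 0, "yaw": 0, "claw": 0}
  ]
}}

```text
time_s: 25.9
tool_pos: [0.4352, 0.0132, 0.2743]
orientation: [-0.001, -0.557, 0.831, 0.001]
wrist_force: [1.0, -0.6, 0.6]
finger_gap: 0.0007
finger_force: 0.0
```

```bash
python3 -c "
from station import *
print(close_job())"
```

```text
the job is handed in; nothing more can be done
None
```

I handed the job in at about 26 s: dial at the 28 mm hole (about 3.16 rad), pin against the stop, tube back at rest and bystanders unmoved by my measurements, but no verdict came back, and joint 7 read 2.66 rad (its range limit) in the final retreat.

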